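# Crack open the sealed desiccator and hold it ajar

### The arm

A 6-joint arm with a two-finger parallel gripper is mounted at the origin on a cart in front of the work surface, level with it; the furniture and walls round the work are solid. World frame = base frame: x ahead of the robot, y to its left, z up, the work surface at z = 0. Lengths are in mm, angles in rad, forces in N, time in s.
With the tool pointing down it reaches from about 350 to 875 mm from the base axis. Payload 4.2 kg.
Tool frame: the origin (TCP) lies midway between the tips of the shut fingers; the grasp point (between the pads) lies 19 mm behind it; z points along the fingers, y is the direction in which the jaws open and shut (so a half turn about z gives the same grasp; the last joint's range is limited). The gripper opens to 85 mm and grips with 20 to 120 N. Pads are 22 mm wide; open, the fingers measure 114 mm over their backs; the gripper's body (76 mm by 85 mm) begins 54 mm behind the grasp point. The pads swing forward as they close: fully open they stand 13 mm farther back than shut.
Start: joints at [1.43, 0.385, 0.008, 0, -1.194, -0.259], TCP at [243.238, 575.703, 231.312] pointing down, gripper open.
Joint ranges: [-3.14, 3.14], [-1.21, 2.06], [-1.07, 1.41], [-3.16, 2.05], [-2.99, -0.16], [-3.1, 3.1]. Speed limits (rad/s): [2.79, 2.79, 3.14, 3.14, 3.14, 3.14].

### API

Orientations are given as a unit quaternion [x, y, z, w].
In Python, from bench import arm gives the robot as it stands. The module is installed in compiled form; this text tells all that it offers.
- The arm moves only by the tool drive_tool, never from a script. Its argument "moves" is a list that holds one entry, the list of rows, each a list of 7 numbers: the opening, from 0 (shut) to 1 (fully open), then the shift along the tool's x, y, z in m, then the turn, a rotation vector about the tool's x, y, z in rad. In form: [[[hand, dx, dy, dz, wx, wy, wz], ...]]. A call has 1 to 20 rows; each row shifts and turns the pose as measured when the row begins, along the tool's axes as they then stand; what a row does not reach is not made up. A row lasts 1/10 s, in which the tool goes at most 50 mm and 8.59 degrees, less where a joint would pass 70% of its speed; a pose out of reach is approached as far as the arm can. A call with a gripper value outside its range is refused whole. The fingers move at their own pace and stop on an object; the grip force is fixed at half the most. Time passes only in rows, so rows that do not move let the fingers close. It gives the time, the measured TCP pose, the force and the opening at its end, in the units of the state.
- arm.read_state(): the state, without advancing time (a new reading comes with each control period).
- arm.get_image(name): name is "side" or "top"; returns (picture, depth): 480x640x3 uint8, red, green, blue; 480x640 float32, mm along the optical axis (not along the pixel's ray), 0 where there is no reading.
- arm.camera_params(name): a dict with "fov_y" (degrees; the focal length in pixels is half the picture's height over the tangent of half this angle, whatever the lens; pixels are square), "cx", "cy" (the principal point, pixels), "world_from_camera" (4x4, takes a point from camera to world coordinates). Camera axes: x right, y down, z forward; pixel columns grow to the right and rows downward; lengths in mm; the calibration is good to about 2 mm. A picture is of the moment at which its call begins. camera_params takes no time and is no camera call.
- arm.job_done(): hands the job in, once; it reports no verdict.
The state is a dict: "clock": time; "joints": joint angles; "joint_vel": joint speeds; "joint_efforts": joint torques, N m; "position": TCP position; "ee_rot": TCP orientation; "contact_force": force on the tool from outside, world axes, zero at the start; "wrist_torque": the same for the moment, N m; "gripper_width": finger opening in mm.
Only numpy, scipy, OpenCV 4.12 (cv2) and the standard library are available. Lean on these libraries where they do the work, as an engineer would, in place of code of your own. Each camera call takes 0.05 s, during which the arm holds its last target.

### The job

The clear desiccator box has to be vented slowly. First take the canister off its lid and stand it upright on the bare worktop, clear of the box; then grip the lid's black knob, pull straight up until the sticky seal lets go, and raise the lid only about 3 cm, level and over the box, without tearing it away. Finish while still holding the lid still at that height, and leave everything else where it is.

Things in the scene. Friction and masses are not known exactly. Their poses are not given: they have to be found in the camera images.
- desiccator: clear box on a grey foot, 170 x 220 x 100 mm (own x, y, z) without its lid, fixed to the worktop; vials and coloured beads inside (not handled). Origin at the centre of its underside, z up. The lid's upper face is 112 mm above the worktop when shut.
- lid: loose clear lid, 176 x 226 x 12 mm, 0.25 to 0.5 kg, seated on the box, long side along the box's y; origin at the centre of its underside, z up. A skirt below it (102 to 118 mm wide in x, 29 mm deep) is gripped by sprung rubber strips: about 12 to 17 N upward, besides the weight, free it. The pull peaks at 1 to 5 mm of lift, is gone by 12 mm, and the strips push the lid up a little until 17 mm; above that only its weight is left.
- lid_knob (a point): black block-shaped knob that stands up from the middle of the clear lid: 24 mm (own x) by 50 mm (own y), 43 mm tall, flat sides, to be gripped across the 24 mm. This point is on its axis, 26 mm above the lid's upper face, at the height to grip (138 mm above the worktop when shut). Its axes are those of the lid, parallel to the box's.
- canister_center (a point): loose round canister, beige with a black screw top, 37 mm across and 57 mm tall, 70 g, standing at the start on the lid, 68 to 82 mm from the middle of the knob towards the +y end of the box. This point is at its centre, half-way up; its z axis runs up through the top.
- canister: the same canister; origin at the centre of its underside.
- wash_bottle: white wash bottle with a red bent spout, 59 x 85 x 178 mm, a bystander; origin at its foot.
- blue_bottle: small dropper bottle with blue contents, 31 x 31 x 84 mm, a bystander; origin at its foot.
- timer: off-white bench timer with a dial, 57 x 62 x 58 mm, a bystander; origin at its foot.
- tape: roll of pale tape lying flat, 104 x 102 x 25 mm, a bystander; origin at its underside.
- petri_dish: empty clear petri dish, 88 x 88 x 17 mm, a bystander; origin at its underside.
There are look-alikes about, which are no part of the job. Of the things like the canister, leave any that is turquoise; of the rest the smaller one is meant.

How it is judged (in metres and radians):
On the way, in this order (a step that is already met when the one before it is completed fails the run):
1. the canister stands upright on the bare worktop, let go and clear of the box, while the lid is still shut (height (world z) of canister_center between 0.02 and 0.037 m and angle between canister_center's own z axis and vertical below 0.12 rad and linear speed of canister below 0.03 m/s and contact force between canister and the arm below 0.05 N and contact force between canister and the fingers below 0.05 N and contact force between canister and desiccator below 0.05 N and contact force between canister and lid below 0.05 N and z of lid_knob in the frame of desiccator below 0.142 m), for 0.2 s.
2. the seal has let go: the lid is more than 16 mm up, with the fingers on it (z of lid_knob in the frame of desiccator above 0.154 m and contact force between the fingers and lid above 0.5 N), for 0.1 s.
At the end, for the whole second after the job is handed in: the fingers hold the lid still, 18 to 44 mm above its shut place, within 25 mm of the box's middle, level within 0.15 rad, touching the box nowhere; the canister stands upright (within 0.12 rad) at rest on the bare worktop (centre 20 to 37 mm up), touched by neither robot, box nor lid (z of lid_knob in the frame of desiccator between 0.156 and 0.182 m and horizontal distance between lid_knob and desiccator below 0.025 m and angle between lid_knob's own z axis and vertical below 0.15 rad and linear speed of lid below 0.02 m/s and angular speed of lid below 0.15 rad/s and contact force between the fingers and lid above 0.5 N and contact force between lid and desiccator below 0.1 N and height (world z) of canister_center between 0.02 and 0.037 m and angle between canister_center's own z axis and vertical below 0.12 rad and linear speed of canister below 0.03 m/s and contact force between canister and the arm below 0.05 N and contact force between canister and the fingers below 0.05 N and contact force between canister and desiccator below 0.05 N and contact force between canister and lid below 0.05 N); the arm keeps its last pose, push and grip.
It fails at once if the lid is torn away (more than 75 mm above its shut place) (z of lid_knob in the frame of desiccator above 0.213 m).
It fails at once if the lid comes up while the canister still stands on it (z of lid_knob in the frame of desiccator above 0.146 m and contact force between canister and lid above 0.05 N).
It fails at once if a bystander is pushed more than 3 cm (distance of any of wash_bottle, blue_bottle, timer, tape, petri_dish from where it was at the start of the episode above 0.03 m).
It also fails if it takes over 51 s, if anything falls off the work surface, if the arm or the gripper's body presses on something with over 40 N, if the wrist force passes 120 N, or if a joint passes its speed limit or range.

## Working session

There is one attempt and no reset: what is moved stays moved. The work goes in short steps, Python scripts to look and compute and a tool call to move; the robot and the scene stay as the last step left them, time stands still between calls to the robot, and variables do not carry over. Pictures are saved under pics/ and viewed, and the job is handed in when it is done.

Besides the shell and the picture viewer there is one more tool, called after "Request:" by a JSON object that holds its "name" and its "arguments", one argument or row to a line. drive_tool: Moves the arm, as the interface text tells. Its arguments: {"type":"object","properties":{"moves":{"type":"array","items":{"type":"array","items":{"type":"array","items":{"type":"number"}}}}},"required":["moves"]}

```bash
mkdir -p pics
cat > h.py <<'E'
import numpy as np,cv2
from bench import arm
def grab(n,tag):
    p,d=arm.get_image(n); np.savez(f'pics/{tag}.npz',p=p,d=d); cv2.imwrite(f'pics/{tag}.png',p[:,:,::-1]); return p,d
def cam(n):
    c=arm.camera_params(n); f=240/np.tan(np.radians(c['fov_y'])/2); return f,c['cx'],c['cy'],np.array(c['world_from_camera'])
def pt(n,u,v,z):
    f,cx,cy,T=cam(n); return (T@np.array([(u-cx)/f*z,(v-cy)/f*z,z,1]))[:3]
def atz(n,u,v,wz):
    f,cx,cy,T=cam(n); r=T[:3,:3]@np.array([(u-cx)/f,(v-cy)/f,1]); o=T[:3,3]; return o+r*(wz-o[2])/r[2]
def proj(n,P):
    f,cx,cy,T=cam(n); c=np.linalg.inv(T)@np.append(P,1); return f*c[0]/c[2]+cx,f*c[1]/c[2]+cy
def crop(tag,u0,u1,v0,v1,s,out):
    p=np.load(f'pics/{tag}.npz')['p'][v0:v1,u0:u1,::-1]; cv2.imwrite(f'pics/{out}.png',cv2.resize(p,None,fx=s,fy=s,interpolation=cv2.INTER_CUBIC))
E
python3 - <<'E'
from h import *
for n in('top','side'): grab(n,n+'0'); print(n,arm.camera_params(n))
print(arm.read_state())
E
```

```text
top {'fov_y': 56.74852358875354, 'cx': 312.3093905383214, 'cy': 239.4347093133831, 'world_from_camera': array([[ 2.48810487e-03, -9.85043868e-01,  1.72285770e-01,
         3.43445338e+02],
       [-9.99996889e-01, -2.42077371e-03,  6.00913440e-04,
        -9.55317449e+01],
       [-1.74861237e-04, -1.72286730e-01, -9.85046827e-01,
         1.68078879e+03],
       [ 0.00000000e+00,  0.00000000e+00,  0.00000000e+00,
         1.00000000e+00]])}
side {'fov_y': 44.77512928947036, 'cx': 320.9350412647475, 'cy': 242.45845074133442, 'world_from_camera': array([[-5.80748351e-03, -6.17595059e-01,  7.86474803e-01,
        -7.90342360e+02],
       [-9.99765430e-01, -1.28245751e-02, -1.74532171e-02,
        -3.84844869e+01],
       [ 2.08652259e-02, -7.86391679e-01, -6.17375712e-01,
         1.21066434e+03],
       [ 0.00000000e+00,  0.00000000e+00,  0.00000000e+00,
         1.00000000e+00]])}
{'clock': 0.1, 'joints': array([ 1.42959027e+00,  3.85471472e-01,  6.74899570e-03, -4.28906219e-04,
       -1.19401323e+00, -2.58607883e-01]), 'joint_vel': array([-0.00034715, -0.00172903,  0.00258475,  0.0026578 , -0.00028376,
       -0.00212062]), 'joint_efforts': array([-1.46345945e-05, -3.93320239e+01,  1.88926721e+01,  4.19789314e+00,
       -2.63208633e-03,  2.90934722e-06]), 'position': array([243.05613289, 575.22596372, 230.33154672]), 'ee_rot': array([ 9.80068865e-01, -1.98655580e-01, -1.42101041e-04,  9.79712308e-04]), 'contact_force': array([ 0.21062411, -0.1105912 , -1.05411128]), 'wrist_torque': array([-0.04374363, -0.00687735,  0.01499063]), 'gripper_width': 85.3829060395506}
```

View pics/top0.png

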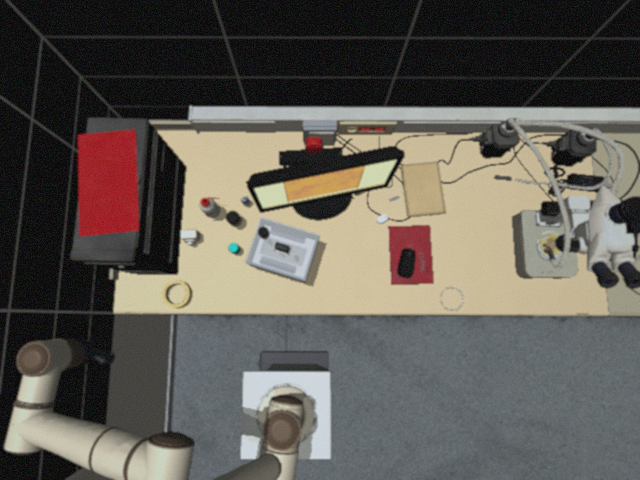

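View pics/side0.png

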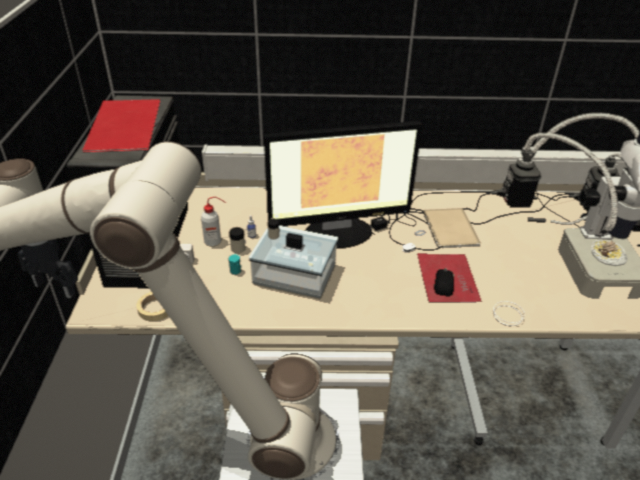

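Run:
```python
from h import *
crop('top0',170,340,185,300,4.7,'t0c'); crop('side0',170,370,190,310,4,'s0c')
```

```text
(no output)
```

View pics/t0c.png

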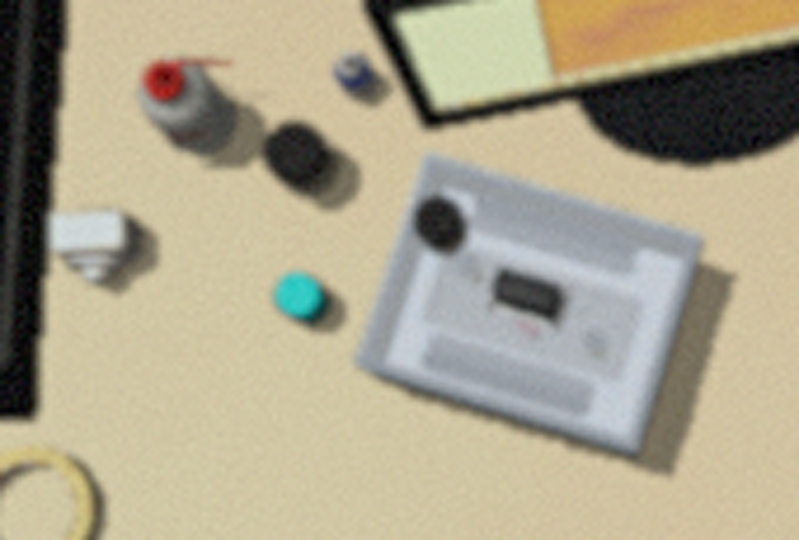

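View pics/s0c.png

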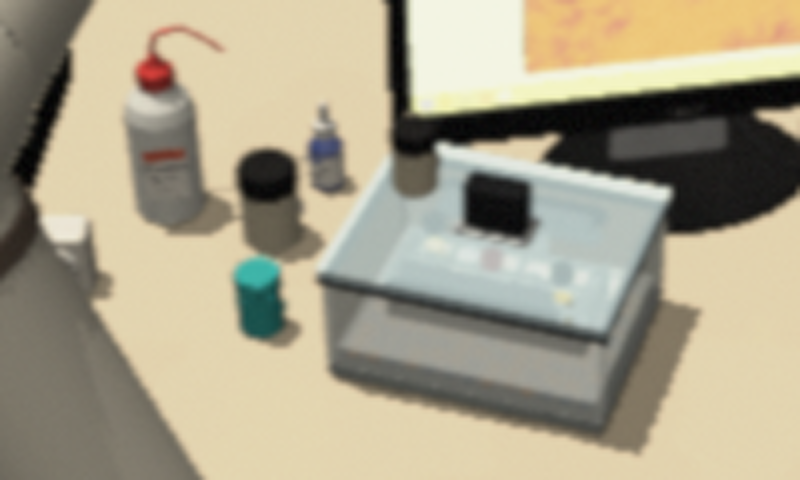

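Run:
```python
from h import *
np.set_printoptions(precision=1,suppress=True)
D=np.load('pics/top0.npz');p,d=D['p'],D['d']
f,cx,cy,T=cam('top')
V,U=np.mgrid[0:480,0:640]
W=np.stack([(U-cx)/f*d,(V-cy)/f*d,d,np.ones_like(d)],-1)@T.T
W=W[...,:3]
# crop -> pixel: u=170+x/4.7, v=185+y/4.7
c=lambda x,y:(170+x/4.7-.5+.1,185+y/4.7-.5+.1)
for nm,xy,z in [('lidTL',(427,155),112),('lidTR',(703,238),112),('lidBR',(636,453),112),('lidBL',(360,365),112),('knobtop',(529,290),155),('knobL',(502,282),155),('knobR',(558,297),155),('can',(437,221),169),('turq',(300,296),52),('big',(296,150),75),('wash',(165,80),140),('blue',(350,68),84),('timer',(90,235),58)]:
    u,v=c(*xy); w=W[int(round(v)),int(round(u))]
    print(nm,round(u,1),round(v,1),atz('top',u,v,z),'depth',w)
def sel(box,zl,zh):
    u0,u1,v0,v1=box; q=W[v0:v1,u0:u1].reshape(-1,3); return q[(q[:,2]>zl)&(q[:,2]<zh)]
for nm,b,zl,zh in [('can',(252,275,220,244),158,180),('knob',(268,298,236,258),140,165),('lid',(240,325,210,290),100,120)]:
    q=sel(b,zl,zh);print(nm,len(q),q.mean(0),q.min(0),q.max(0))
    if nm!='can': print(cv2.minAreaRect(q[:,:2].astype(np.float32)))
# monitor
m=W[150:215,245:405].reshape(-1,3); m=m[m[:,2]>100]
print('mon',m.min(0),m.max(0))
for zl in range(80,600,60):
    q=m[(m[:,2]>zl)&(m[:,2]<zl+60)]
    if len(q): print(zl,len(q),q.min(0),q.max(0))
print(arm.read_state()['position'])
```

```text
lidTL 260.5 217.6 [697.6  93.1 112. ] depth [695.5  94.4 114.2]
lidTR 319.2 235.2 [ 633.2 -119.2  112. ] depth [ 634.3 -118.6  110.6]
lidBR 304.9 281.0 [469.  -68.9 112. ] depth [469.7 -69.  102.5]
lidBL 246.2 262.3 [534.9 140.1 112. ] depth [535.5 140.4 114.8]
knobtop 282.2 246.3 [585.8  10.2 155. ] depth [586.9  10.7 155.1]
knobL 276.4 244.6 [591.8  30.2 155. ] depth [589.8  31.4 158.4]
knobR 288.3 247.8 [580.6 -11.3 155. ] depth [579.4 -10.4 158.5]
can 262.6 231.6 [634.9  77.8 169. ] depth [634.2  76.6 165.7]
turq 233.4 247.6 [596.9 198.   52. ] depth [593.9 197.9  61.2]
big 232.6 216.5 [709.7 200.8  75. ] depth [707.5 198.9  76.5]
wash 204.7 201.6 [749.2 290.3 140. ] depth [744.6 286.2 152. ]
blue 244.1 199.1 [774.  158.8  84. ] depth [779.1 161.9  66.2]
timer 188.7 234.6 [644.4 364.5  58. ] depth [642.7 363.2  59. ]
can 94 [634.5  76.3 169.6] [617.3  58.9 159.2] [651.3  94.4 180. ]
knob 101 [584.4  11.7 153.9] [569.6 -13.4 141.9] [600.9  35.3 161. ]
((584.8418579101562, 12.28030776977539), (49.5434684753418, 24.14653778076172), 72.73271179199219)
lid 2783 [581.7   9.6 112.8] [ 469.7 -118.6  100.1] [727.8 145.3 120. ]
((601.223388671875, 13.36968994140625), (237.1654510498047, 206.0073699951172), 72.89344024658203)
mon [ 343.4 -373.6  100.2] [ 957.4  103.9 1680.8]
80 636 [ 722.4 -372.3  100.2] [957.4  99.8 139.8]
140 635 [ 722.5 -372.5  140.1] [826.9  99.8 199.9]
200 709 [ 722.6 -373.6  200.1] [827.8 100.1 260. ]
260 815 [ 722.8 -372.   260.1] [827.8  99.7 319.9]
320 696 [ 722.4 -373.5  320. ] [841.3  99.5 379.9]
380 2234 [ 722.  -373.3  380. ] [851.  103.9 415.6]
[243.1 575.2 230.3]
```

```bash
cat >> h.py <<'E'
from scipy.spatial.transform import Rotation as Ro
YB=np.radians(16.9)
yb=np.array([np.sin(YB),np.cos(YB),0]); xb=np.array([np.cos(YB),-np.sin(YB),0])
RG=np.column_stack([-yb,-xb,[0,0,-1]])
def cur():
    s=arm.read_state(); return np.array(s['position']),Ro.from_quat(s['ee_rot']).as_matrix(),s
def plan(P,hand,n=None,R=RG,step=45,ang=8):
    p,C,s=cur(); P=np.array(P,float); w=Ro.from_matrix(C.T@R).as_rotvec()
    m=max(int(np.ceil(max(np.linalg.norm(P-p)/step,np.degrees(np.linalg.norm(w))/ang,1))),n or 1)
    out=[]
    for i in range(m):
        Ci=C@Ro.from_rotvec(w*i/m).as_matrix()
        out.append([hand]+[round(x,4) for x in Ci.T@((P-p)/m/1000)]+[round(x,3) for x in w/m])
    print('at',p.round(1),'t',s['clock'],'dist',np.linalg.norm(P-p).round(1),'rot',w.round(3),'m',m); print(out)
E
python3 - <<'E'
from h import *
print(atz('top',285,314,0),atz('top',177,293,0), RG.round(3))
plan([635,77,280],1)
E
```

```text
[354.77415205   6.67017787   0.        ] [431.65394855 413.87184083   0.        ] [[-0.291 -0.957  0.   ]
 [-0.957  0.291  0.   ]
 [-0.    -0.    -1.   ]]
at [243.1 575.2 230.3] t 0.1 dist 635.9 rot [ 0.002 -0.002  1.466] m 15
[[1, np.float64(0.037), np.float64(0.0204), np.float64(-0.0033), np.float64(0.0), np.float64(-0.0), np.float64(0.098)], [1, np.float64(0.0388), np.float64(0.0167), np.float64(-0.0033), np.float64(0.0), np.float64(-0.0), np.float64(0.098)], [1, np.float64(0.0403), np.float64(0.0129), np.float64(-0.0033), np.float64(0.0), np.float64(-0.0), np.float64(0.098)], [1, np.float64(0.0413), np.float64(0.0089), np.float64(-0.0033), np.float64(0.0), np.float64(-0.0), np.float64(0.098)], [1, np.float64(0.042), np.float64(0.0048), np.float64(-0.0033), np.float64(0.0), np.float64(-0.0), np.float64(0.098)], [1, np.float64(0.0423), np.float64(0.0007), np.float64(-0.0033), np.float64(0.0), np.float64(-0.0), np.float64(0.098)], [1, np.float64(0.0421), np.float64(-0.0035), np.float64(-0.0033), np.float64(0.0), np.float64(-0.0), np.float64(0.098)], [1, np.float64(0.0416), np.float6
[... 234 characters left out ...]
p.float64(-0.0155), np.float64(-0.0033), np.float64(0.0), np.float64(-0.0), np.float64(0.098)], [1, np.float64(0.0376), np.float64(-0.0192), np.float64(-0.0033), np.float64(0.0), np.float64(-0.0), np.float64(0.098)], [1, np.float64(0.0356), np.float64(-0.0228), np.float64(-0.0033), np.float64(0.0), np.float64(-0.0), np.float64(0.098)], [1, np.float64(0.0332), np.float64(-0.0262), np.float64(-0.0033), np.float64(0.0), np.float64(-0.0), np.float64(0.098)], [1, np.float64(0.0305), np.float64(-0.0293), np.float64(-0.0033), np.float64(0.0), np.float64(-0.0), np.float64(0.098)], [1, np.float64(0.0275), np.float64(-0.0321), np.float64(-0.0033), np.float64(0.0), np.float64(-0.0), np.float64(0.098)]]
```

Candidates for the canister: black-topped on the lid (263,232), bigger black-topped on the bench (233,217), turquoise (233,248). The one on the lid is the smaller non-turquoise one, at about (635,77), and the crop confirms it. I'll start the transit now.

Request:
{"name": "drive_tool", "arguments": {
  "moves": [
    [[1, 0.037, 0.02, -0.004, 0, 0, 0.098], [1, 0.039, 0.017, -0.004, 0, 0, 0.098], [1, 0.04, 0.013, -0.004, 0, 0, 0.098], [1, 0.041, 0.009, -0.004, 0, 0, 0.098], [1, 0.042, 0.005, -0.004, 0, 0, 0.098], [1, 0.042, 0.001, -0.004, 0, 0, 0.098], [1, 0.042, -0.003, -0.004, 0, 0, 0.098], [1, 0.042, -0.008, -0.004, 0, 0, 0.098], [1, 0.041, -0.012, -0.004, 0, 0, 0.098], [1, 0.039, -0.015, -0.004, 0, 0, 0.098]]
  ]
}}

```text
clock: 1.1
position: [501.9, 228.4, 266.6]
ee_rot: [0.762, -0.648, 0.001, 0.006]
contact_force: [0.9, 0.0, -0.1]
gripper_width: 85.7
```

```bash
sed -i 's/print(out)/print([[float(x) for x in r] for r in out])/' h.py
python3 - <<'E'
from h import *
plan([635,77,260],1)
E
```

```text
at [501.9 228.4 266.6] t 1.1 dist 201.7 rot [ 0.006 -0.011  0.456] m 5
[[1.0, 0.0341, -0.0214, 0.0014, 0.001, -0.002, 0.091], [1.0, 0.0321, -0.0245, 0.0014, 0.001, -0.002, 0.091], [1.0, 0.0297, -0.0273, 0.0014, 0.001, -0.002, 0.091], [1.0, 0.0271, -0.0299, 0.0013, 0.001, -0.002, 0.091], [1.0, 0.0243, -0.0322, 0.0013, 0.001, -0.002, 0.091]]
```

Request:
{"name": "drive_tool", "arguments": {
  "moves": [
    [[1, 0.034, -0.021, 0.001, 0.001, -0.002, 0.091], [1, 0.032, -0.024, 0.001, 0.001, -0.002, 0.091], [1, 0.03, -0.027, 0.001, 0.001, -0.002, 0.091], [1, 0.027, -0.03, 0.001, 0.001, -0.002, 0.091], [1, 0.024, -0.032, 0.001, 0.001, -0.002, 0.091], [1, 0, 0, 0, 0, 0, 0]]
  ]
}}

```text
clock: 1.7
position: [637.8, 64.7, 258.9]
ee_rot: [-0.585, 0.811, 0.001, -0.003]
contact_force: [-0.8, 0.6, -0.6]
gripper_width: 85.3
```

Run:
```python
from h import *
grab('top','top1');grab('side','side1')
plan([635,77,200],1)
crop('side1',200,360,150,310,3.7,'s1c');crop('top1',200,340,180,300,4.5,'t1c')
```

```text
at [636.   67.3 259.4] t 1.8 dist 60.2 rot [ 0.005 -0.003 -0.021] m 2
[[1.0, -0.0045, 0.0018, 0.0297, 0.003, -0.001, -0.011], [1.0, -0.0045, 0.0019, 0.0297, 0.003, -0.001, -0.011]]
```

View pics/s1c.png

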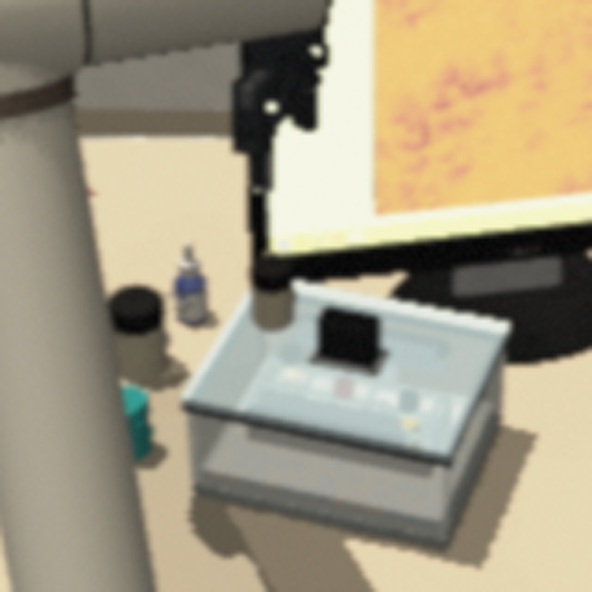

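View pics/t1c.png

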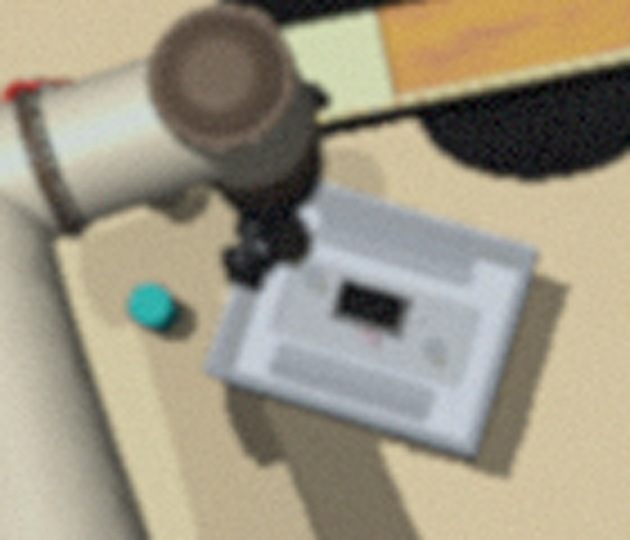

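Run:
```python
from h import *
np.set_printoptions(precision=0,suppress=True)
a=np.load('pics/top1.npz')['d'];b=np.load('pics/top0.npz')['d']
f,cx,cy,T=cam('top');V,U=np.mgrid[0:480,0:640]
W=(np.stack([(U-cx)/f*a,(V-cy)/f*a,a,np.ones_like(a)],-1)@T.T)[...,:3]
m=(np.abs(a-b)>40)&(W[...,2]>150)&(W[...,2]<1500)&(W[...,0]>600)
q=W[m]
for z in range(200,800,50):
    s=q[(q[:,2]>z)&(q[:,2]<z+50)]
    if len(s): i=s[:,0].argmax();print(z,len(s),s[i],s[:,1].min(),s[:,1].max())
```

```text
200 20 [1102. -307.  229.] -1223.0404198306192 650.3457639325585
250 24 [1102.   93.  297.] -1183.934942380084 590.6716161044077
300 50 [1103.  401.  301.] -654.4428666060019 650.4012214140672
350 78 [1103.  448.  363.] -1060.2220822387715 653.2987934685691
400 133 [1103.  190.  445.] -1104.31760366582 650.540976829959
450 88 [1102.  570.  486.] -1049.4665277871661 652.1957590705887
500 123 [1102.  175.  518.] -1039.0395551179045 651.5790350922122
550 792 [1104.  202.  561.] -987.7608856835321 651.3275754146664
600 941 [1103. -894.  605.] -939.4904144077756 650.52611588654
650 42 [1104. -318.  659.] -923.699993050607 651.349148727727
700 23 [1102.  350.  717.] -875.6099350284027 650.9394640683191
```

Run:
```python
from h import *
np.set_printoptions(precision=0,suppress=True)
a=np.load('pics/top1.npz')['d']
f,cx,cy,T=cam('top');V,U=np.mgrid[0:480,0:640]
W=(np.stack([(U-cx)/f*a,(V-cy)/f*a,a,np.ones_like(a)],-1)@T.T)[...,:3]
q=W[175:235,225:275].reshape(-1,3);q=q[(q[:,2]>200)]
for z in range(200,800,25):
    s=q[(q[:,2]>z)&(q[:,2]<z+25)]
    if len(s)>2: print(z,len(s),s.min(0)[:2],s.max(0)[:2])
```

```text
200 7 [742.  36.] [745.  46.]
225 14 [740.  34.] [746.  57.]
250 18 [740.  32.] [746.  57.]
275 22 [679.  29.] [748.  56.]
300 28 [679.  27.] [747.  57.]
325 56 [595.  25.] [748.  91.]
350 50 [588.  24.] [747.  90.]
375 96 [587.  21.] [768.  99.]
400 222 [601.  20.] [763.  96.]
425 24 [600.  27.] [627.  85.]
450 52 [598.  23.] [635.  85.]
475 27 [598.  24.] [625.  80.]
500 79 [594.  19.] [661.  81.]
525 62 [579.  21.] [647. 114.]
550 157 [571.  21.] [659. 130.]
575 412 [576.  21.] [660. 129.]
600 882 [597.  21.] [680. 124.]
```

Request:
{"name": "drive_tool", "arguments": {
  "moves": [
    [[1, -0.0045, 0.002, 0.03, 0.003, -0.001, -0.01], [1, -0.0045, 0.002, 0.03, 0.002, -0.001, -0.011], [1, 0, 0, 0.01, 0, 0, 0], [1, 0, 0, 0, 0, 0, 0]]
  ]
}}

```text
clock: 2.2
position: [633.2, 80.9, 189.6]
ee_rot: [-0.598, 0.801, -0.001, 0.001]
contact_force: [0.8, -0.3, -0.3]
gripper_width: 85.4
```

Run:
```python
from h import *
plan([634.7,76.8,126],1,step=20)
```

```text
at [633.2  80.9 189.6] t 2.2 dist 63.8 rot [-0.002  0.001  0.007] m 4
[[1.0, 0.0009, -0.0006, 0.0159, -0.001, 0.0, 0.002], [1.0, 0.0009, -0.0006, 0.0159, -0.001, 0.0, 0.002], [1.0, 0.0009, -0.0006, 0.0159, -0.001, 0.0, 0.002], [1.0, 0.0009, -0.0006, 0.0159, -0.001, 0.0, 0.002]]
```

Request:
{"name": "drive_tool", "arguments": {
  "moves": [
    [[1, 0.002, -0.001, 0.015, -0.001, 0, 0.002], [1, 0.001, -0.001, 0.015, -0.001, 0, 0.002], [1, 0, 0, 0.015, 0, 0, 0.002], [1, 0, 0, 0.014, 0, 0, 0.001], [1, 0, 0, 0, 0, 0, 0]]
  ]
}}

```text
clock: 2.7
position: [637.0, 80.4, 134.9]
ee_rot: [-0.598, 0.802, -0.002, 0.005]
contact_force: [-0.0, 0.1, -0.6]
gripper_width: 85.7
```

Run:
```python
from h import *
plan([634.7,76.8,126],1,step=20)
grab('side','side2');crop('side2',220,340,180,300,5,'s2c')
```

```text
at [637.   80.4 134.9] t 2.7 dist 9.9 rot [-0.01   0.006  0.005] m 1
[[1.0, 0.0041, 0.0013, 0.0088, -0.01, 0.006, 0.005]]
```

View pics/s2c.png

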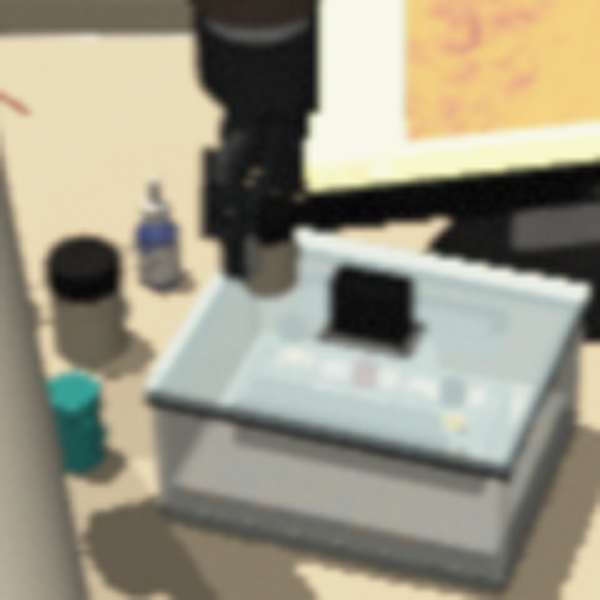

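Run:
```python
from h import *
f=lambda P:((proj('side',P)[0]-220)*5,(proj('side',P)[1]-180)*5)
t=np.array([637,80.4,148])
for nm,P in [('near',t-50*xb),('far',t+50*xb),('can foot',[634.7,76.8,112]),('cantop',[634.7,76.8,169]),('cantop front',[616,77,169]),('knob',[585,11.5,155])]: print(nm,np.round(f(P)))
```

```text
near [231. 282.]
far [288. 189.]
can foot [267. 284.]
cantop [264. 209.]
cantop front [262. 227.]
knob [370. 279.]
```

The projected finger and canister positions match the picture (canister foot at crop (267,284), near finger at (231,282)). I'll correct the offset and close.

Request:
{"name": "drive_tool", "arguments": {
  "moves": [
    [[1, 0.003, 0.001, 0.008, -0.01, 0.006, 0.005], [1, 0.001, 0, 0.001, 0, 0, 0], [0, 0, 0, 0, 0, 0, 0], [0, 0, 0, 0, 0, 0, 0], [0, 0, 0, 0, 0, 0, 0], [0, 0, 0, 0, 0, 0, 0], [0, 0, 0, 0, 0, 0, 0], [0, 0, 0, 0, 0, 0, 0]]
  ]
}}

```text
clock: 3.55
position: [637.9, 77.3, 130.9]
ee_rot: [-0.596, 0.803, -0.002, 0.004]
contact_force: [0.1, -0.1, -1.4]
gripper_width: 35.3
```

Request:
{"name": "drive_tool", "arguments": {
  "moves": [
    [[0, 0, 0, -0.005, 0, 0, 0], [0, 0, 0, -0.01, 0, 0, 0], [0, 0, 0, -0.015, 0, 0, 0], [0, 0, 0, -0.02, 0, 0, 0], [0, 0, 0, -0.02, 0, 0, 0], [0, 0, 0, -0.02, 0, 0, 0], [0, 0, 0, -0.005, 0, 0, 0], [0, 0, 0, 0, 0, 0, 0]]
  ]
}}

```text
clock: 4.35
position: [637.2, 77.0, 233.3]
ee_rot: [-0.596, 0.803, -0.002, 0.005]
contact_force: [-0.4, -0.3, -0.2]
gripper_width: 35.7
```

Run:
```python
from h import *
plan([440,170,225],0,step=25)
grab('side','side3');crop('side3',220,340,150,270,5,'s3c')
```

```text
at [637.2  77.  233.3] t 4.35 dist 218.2 rot [-0.009  0.005  0.001] m 9
[[0.0, -0.0035, 0.024, 0.0007, -0.001, 0.001, 0.0], [0.0, -0.0035, 0.024, 0.0008, -0.001, 0.001, 0.0], [0.0, -0.0035, 0.024, 0.0008, -0.001, 0.001, 0.0], [0.0, -0.0035, 0.024, 0.0008, -0.001, 0.001, 0.0], [0.0, -0.0035, 0.024, 0.0008, -0.001, 0.001, 0.0], [0.0, -0.0035, 0.024, 0.0008, -0.001, 0.001, 0.0], [0.0, -0.0035, 0.024, 0.0009, -0.001, 0.001, 0.0], [0.0, -0.0035, 0.024, 0.0009, -0.001, 0.001, 0.0], [0.0, -0.0035, 0.024, 0.0009, -0.001, 0.001, 0.0]]
```

View pics/s3c.png

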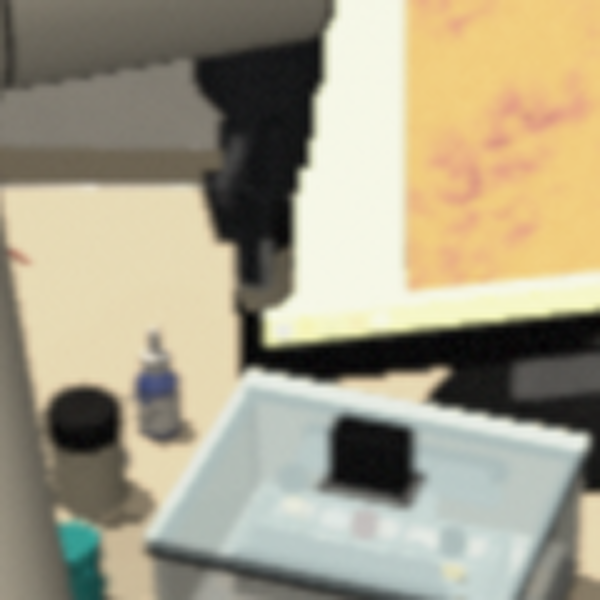

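The side view shows the canister held between the fingers, its bottom at crop (265,300), and the lid clear. Next I carry it to the front left.

Request:
{"name": "drive_tool", "arguments": {
  "moves": [
    [[0, -0.003, 0.024, 0, -0.001, 0.001, 0], [0, -0.003, 0.024, 0.001, -0.001, 0.001, 0], [0, -0.003, 0.024, 0.001, -0.001, 0.001, 0], [0, -0.003, 0.024, 0.001, -0.001, 0.001, 0], [0, -0.003, 0.024, 0.001, -0.001, 0.001, 0], [0, -0.003, 0.024, 0.001, -0.001, 0.001, 0], [0, -0.003, 0.024, 0.001, -0.001, 0.001, 0], [0, -0.003, 0.024, 0.001, -0.001, 0.001, 0], [0, -0.003, 0.015, 0.001, -0.001, 0.001, 0], [0, 0, 0, 0, 0, 0, 0]]
  ]
}}

```text
clock: 5.4
position: [433.9, 162.1, 211.7]
ee_rot: [-0.594, 0.804, 0.001, -0.014]
contact_force: [-0.3, -0.2, -0.3]
gripper_width: 35.4
```

Run:
```python
from h import *
plan([440,170,45],0,step=25)
```

```text
at [433.9 162.1 211.7] t 5.4 dist 167.0 rot [ 0.018 -0.02  -0.003] m 7
[[0.0, -0.0018, -0.0009, 0.0238, 0.003, -0.003, -0.0], [0.0, -0.0017, -0.0009, 0.0238, 0.003, -0.003, -0.0], [0.0, -0.0017, -0.0008, 0.0238, 0.003, -0.003, -0.0], [0.0, -0.0016, -0.0008, 0.0238, 0.003, -0.003, -0.0], [0.0, -0.0015, -0.0007, 0.0238, 0.003, -0.003, -0.0], [0.0, -0.0015, -0.0006, 0.0238, 0.003, -0.003, -0.0], [0.0, -0.0014, -0.0006, 0.0238, 0.003, -0.003, -0.0]]
```

Request:
{"name": "drive_tool", "arguments": {
  "moves": [
    [[0, -0.002, -0.001, 0.023, 0.003, -0.003, 0], [0, -0.002, -0.001, 0.023, 0.003, -0.003, 0], [0, -0.002, -0.001, 0.023, 0.003, -0.003, 0], [0, -0.002, -0.001, 0.023, 0.003, -0.003, 0], [0, -0.001, -0.001, 0.023, 0.003, -0.003, 0], [0, -0.001, 0, 0.02, 0.003, -0.003, 0], [0, 0, 0, 0.015, 0, 0, 0], [0, 0, 0, 0, 0, 0, 0], [0, 0, 0, 0, 0, 0, 0]]
  ]
}}

```text
clock: 6.3
position: [442.3, 166.6, 52.4]
ee_rot: [-0.594, 0.804, -0.002, -0.003]
contact_force: [-0.3, 0.5, 0.1]
gripper_width: 35.7
```

Run:
```python
from h import *
plan([440,170,20],0,step=5)
grab('side','side4');crop('side4',170,330,210,330,5,'s4c')
```

```text
at [442.3 166.6  52.4] t 6.3 dist 32.7 rot [ 0.001 -0.007 -0.003] m 7
[[0.0, -0.0004, 0.0005, 0.0046, 0.0, -0.001, -0.0], [0.0, -0.0004, 0.0005, 0.0046, 0.0, -0.001, -0.0], [0.0, -0.0004, 0.0005, 0.0046, 0.0, -0.001, -0.0], [0.0, -0.0004, 0.0005, 0.0046, 0.0, -0.001, -0.0], [0.0, -0.0004, 0.0005, 0.0046, 0.0, -0.001, -0.0], [0.0, -0.0004, 0.0005, 0.0046, 0.0, -0.001, -0.0], [0.0, -0.0004, 0.0005, 0.0046, 0.0, -0.001, -0.0]]
```

View pics/s4c.png

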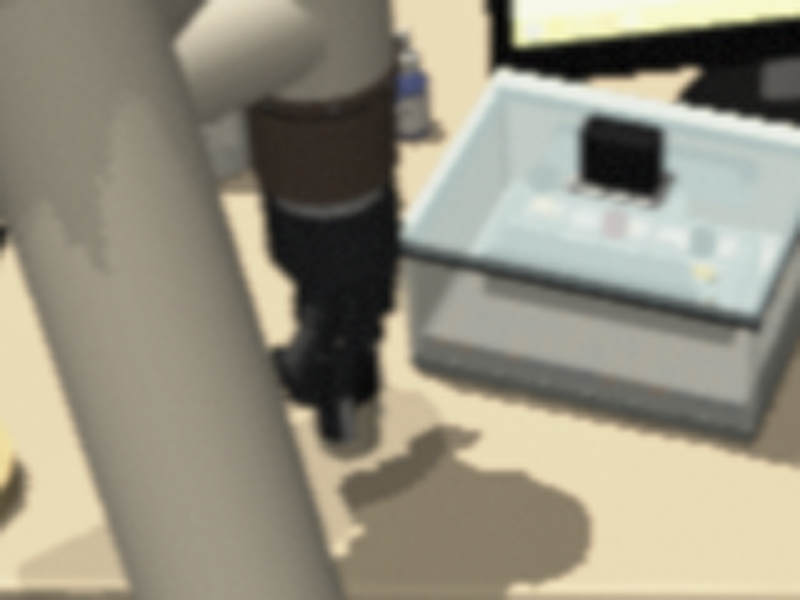

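Request:
{"name": "drive_tool", "arguments": {
  "moves": [
    [[0, 0, 0, 0.006, 0, -0.002, 0], [0, 0, 0, 0.006, 0, -0.002, 0], [0, 0, 0, 0.006, 0, -0.002, 0], [0, 0, 0, 0.005, 0, 0, 0], [0, 0, 0, 0.003, 0, 0, 0], [0, 0, 0, 0, 0, 0, 0]]
  ]
}}

```text
clock: 6.95
position: [443.8, 167.6, 26.7]
ee_rot: [-0.594, 0.804, 0.001, 0.003]
contact_force: [-0.0, 0.0, -0.7]
gripper_width: 35.9
```

Request:
{"name": "drive_tool", "arguments": {
  "moves": [
    [[0, 0, 0, 0.003, 0, 0.003, 0], [0, 0, 0, 0.002, 0, 0.002, 0], [0, 0, 0, 0.002, 0, 0, 0], [0, 0, 0, 0, 0, 0, 0]]
  ]
}}

```text
clock: 7.35
position: [444.1, 167.9, 19.3]
ee_rot: [-0.594, 0.804, -0.001, 0.001]
contact_force: [1.2, -0.6, -0.0]
gripper_width: 36.0
```

Request:
{"name": "drive_tool", "arguments": {
  "moves": [
    [[0, 0, 0, 0.001, 0, 0, 0], [0, 0, 0, 0.001, 0, 0, 0]]
  ]
}}

```text
clock: 7.55
position: [444.3, 168.0, 18.6]
ee_rot: [-0.595, 0.804, -0.001, 0.001]
contact_force: [-6.2, -0.7, 15.4]
gripper_width: 36.1
```

Request:
{"name": "drive_tool", "arguments": {
  "moves": [
    [[0, 0, 0, 0.001, 0, 0, 0]]
  ]
}}

```text
clock: 7.65
position: [444.3, 168.0, 18.6]
ee_rot: [-0.595, 0.804, -0.001, 0.001]
contact_force: [-3.8, -0.1, 8.1]
gripper_width: 35.7
```

Touchdown shows in the force reading (8–15 N up), so I open and back off.

Request:
{"name": "drive_tool", "arguments": {
  "moves": [
    [[0.55, 0, 0, 0, 0, 0, 0], [0.6, 0, 0, 0, 0, 0, 0], [0.8, 0, 0, 0, 0, 0, 0], [1, 0, 0, 0, 0, 0, 0], [1, 0, 0, 0, 0, 0, 0], [1, 0, 0, 0, 0, 0, 0]]
  ]
}}

```text
clock: 8.25
position: [444.8, 168.4, 19.0]
ee_rot: [-0.595, 0.804, -0.001, 0.002]
contact_force: [0.4, 0.2, -0.4]
gripper_width: 85.9
```

Request:
{"name": "drive_tool", "arguments": {
  "moves": [
    [[1, 0, 0, -0.01, 0, 0, 0], [1, 0, 0, -0.02, 0, 0, 0], [1, 0, 0, -0.03, 0, 0, 0], [1, 0, 0, -0.04, 0, 0, 0], [1, 0, 0, -0.04, 0, 0, 0], [1, 0, 0, -0.04, 0, 0, 0], [1, 0, 0, -0.03, 0, 0, 0], [1, 0, 0, 0, 0, 0, 0]]
  ]
}}

```text
clock: 9.05
position: [443.4, 167.4, 241.8]
ee_rot: [-0.595, 0.804, -0.002, 0.002]
contact_force: [0.6, 1.2, -0.1]
gripper_width: 85.4
```

Run:
```python
from h import *
plan([585,11.5,240],1,step=35)
grab('side','side5');crop('side5',170,330,210,330,5,'s5c')
grab('top','top5');crop('top5',200,340,200,310,5,'t5c')
```

```text
at [443.4 167.4 241.8] t 9.05 dist 210.6 rot [-0.005  0.    -0.001] m 7
[[1.0, 0.0154, -0.0258, 0.0004, -0.001, 0.0, -0.0], [1.0, 0.0154, -0.0258, 0.0004, -0.001, 0.0, -0.0], [1.0, 0.0154, -0.0258, 0.0004, -0.001, 0.0, -0.0], [1.0, 0.0154, -0.0258, 0.0003, -0.001, 0.0, -0.0], [1.0, 0.0154, -0.0258, 0.0003, -0.001, 0.0, -0.0], [1.0, 0.0154, -0.0258, 0.0003, -0.001, 0.0, -0.0], [1.0, 0.0154, -0.0258, 0.0003, -0.001, 0.0, -0.0]]
```

View pics/s5c.png

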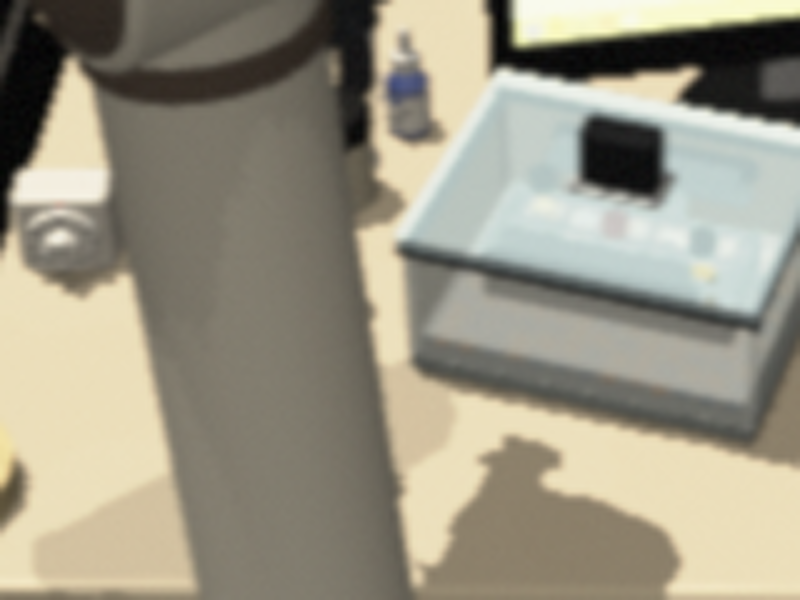

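View pics/t5c.png

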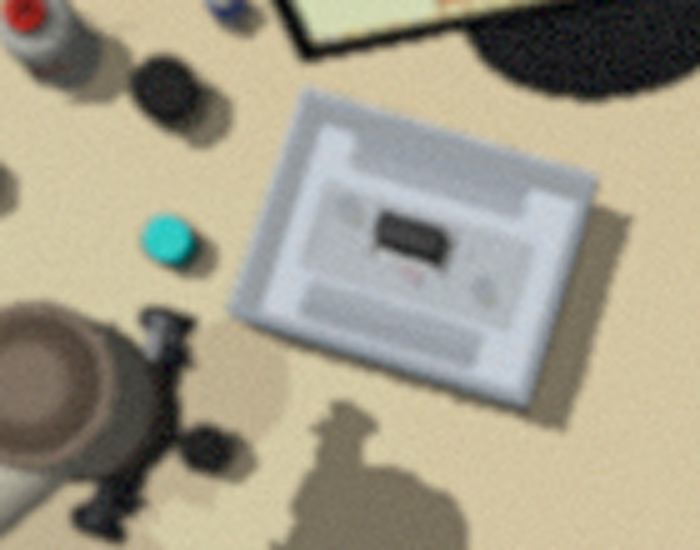

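The canister stands alone on the bench (top view, pixel (241,290)), and the box is untouched with the knob at (282,247). Next is the knob.

Request:
{"name": "drive_tool", "arguments": {
  "moves": [
    [[1, 0.015, -0.026, 0, -0.001, 0, 0], [1, 0.015, -0.026, 0, -0.001, 0, 0], [1, 0.015, -0.026, 0, -0.001, 0, 0], [1, 0.015, -0.026, 0, -0.001, 0, 0], [1, 0.015, -0.026, 0, -0.001, 0, 0], [1, 0.015, -0.026, 0, 0, 0, 0], [1, 0.01, -0.016, 0, 0, 0, 0], [1, 0, 0, 0, 0, 0, 0], [1, 0, 0, 0, 0, 0, 0]]
  ]
}}

```text
clock: 10.05
position: [572.8, 12.7, 221.7]
ee_rot: [-0.595, 0.804, 0.007, -0.018]
contact_force: [-0.0, -0.1, -0.2]
gripper_width: 85.1
```

Run:
```python
from h import *
plan([585,11.5,170],1,step=20)
grab('top','top6');crop('top6',210,350,200,310,5,'t6c')
grab('side','side6');crop('side6',170,330,190,310,5,'s6c')
print(atz('top',240.9,289.9,57))
```

```text
at [572.8  12.7 221.7] t 10.05 dist 53.1 rot [ 0.033 -0.021 -0.001] m 3
[[1.0, -0.0012, -0.0046, 0.0171, 0.011, -0.007, -0.0], [1.0, -0.001, -0.0044, 0.0171, 0.011, -0.007, -0.0], [1.0, -0.0009, -0.0042, 0.0172, 0.011, -0.007, -0.0]]
[440.44876288 164.75597527  57.        ]
```

View pics/t6c.png

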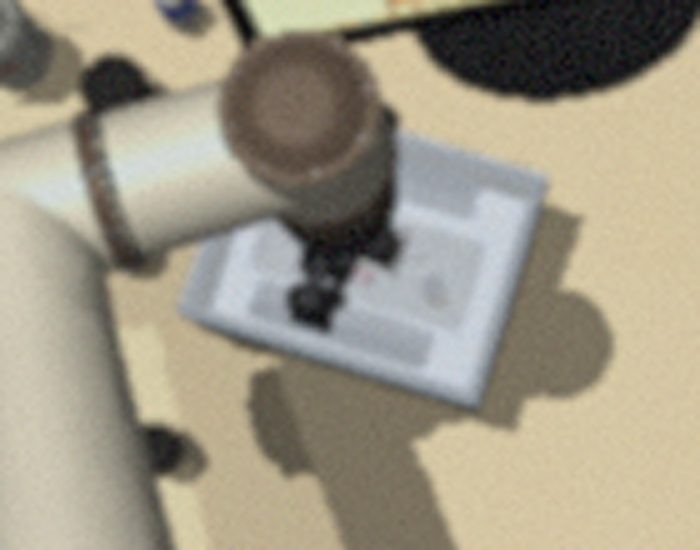

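View pics/s6c.png

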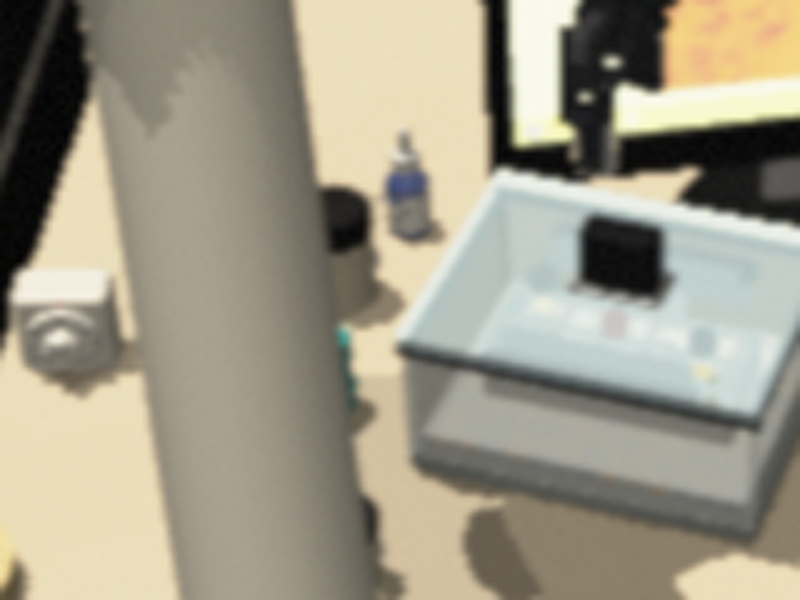

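Request:
{"name": "drive_tool", "arguments": {
  "moves": [
    [[1, -0.001, -0.005, 0.014, 0.012, -0.008, 0], [1, -0.001, -0.005, 0.014, 0.011, -0.007, 0], [1, -0.001, -0.003, 0.014, 0.008, -0.005, 0], [1, 0, 0, 0, 0, 0, 0], [1, 0, 0, 0, 0, 0, 0]]
  ]
}}

```text
clock: 10.65
position: [583.1, 16.1, 180.3]
ee_rot: [-0.598, 0.801, -0.0, 0.001]
contact_force: [-0.2, -0.8, 0.4]
gripper_width: 85.4
```

Run:
```python
from h import *
plan([585,11.5,119],1,step=12)
```

```text
at [583.1  16.1 180.3] t 10.65 dist 61.5 rot [-0.001  0.001  0.007] m 6
[[1.0, 0.0006, -0.0005, 0.0102, -0.0, 0.0, 0.001], [1.0, 0.0006, -0.0005, 0.0102, -0.0, 0.0, 0.001], [1.0, 0.0006, -0.0005, 0.0102, -0.0, 0.0, 0.001], [1.0, 0.0006, -0.0005, 0.0102, -0.0, 0.0, 0.001], [1.0, 0.0006, -0.0005, 0.0102, -0.0, 0.0, 0.001], [1.0, 0.0006, -0.0005, 0.0102, -0.0, 0.0, 0.001]]
```

Request:
{"name": "drive_tool", "arguments": {
  "moves": [
    [[1, 0.002, -0.001, 0.01, 0, 0, 0.002], [1, 0.001, -0.001, 0.01, 0, 0, 0.002], [1, 0.001, 0, 0.01, 0, 0, 0.002], [1, 0.001, 0, 0.01, 0, 0, 0], [1, 0, 0, 0.01, 0, 0, 0], [1, 0, 0, 0.004, 0, 0, 0], [1, 0, 0, 0, 0, 0, 0]]
  ]
}}

```text
clock: 11.35
position: [583.6, 11.0, 122.9]
ee_rot: [-0.596, 0.803, -0.0, 0.001]
contact_force: [0.7, 1.0, -0.2]
gripper_width: 85.6
```

Run:
```python
from h import *
plan([585,11.5,120],1,step=12)
grab('side','side7');crop('side7',230,350,190,310,5,'s7c')
f=lambda P:((proj('side',P)[0]-230)*5,(proj('side',P)[1]-190)*5)
p,C,s=cur();t=p+[0,0,13]
for nm,P in [('near',t-45*xb),('far',t+45*xb)]: print(nm,np.round(f(P)))
```

```text
at [583.6  11.  122.9] t 11.35 dist 3.2 rot [-0.002  0.001  0.001] m 1
[[1.0, -0.0009, -0.0012, 0.0029, -0.002, 0.001, 0.001]]
near [297. 300.]
far [345. 212.]
```

View pics/s7c.png

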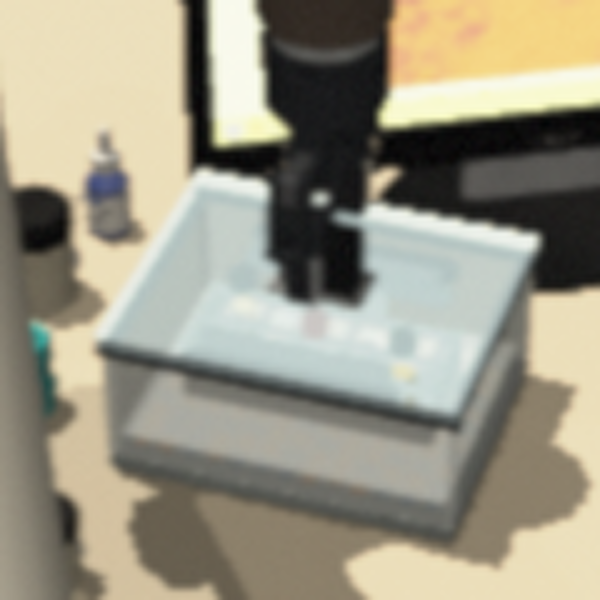

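The near finger is at crop (295,295), matching the projection, and the knob is between the fingers. Closing.

Request:
{"name": "drive_tool", "arguments": {
  "moves": [
    [[1, -0.001, -0.001, 0.003, -0.002, 0.001, 0.001], [0, 0, 0, 0, 0, 0, 0], [0, 0, 0, 0, 0, 0, 0], [0, 0, 0, 0, 0, 0, 0], [0, 0, 0, 0, 0, 0, 0], [0, 0, 0, 0, 0, 0, 0], [0, 0, 0, 0, 0, 0, 0], [0, 0, 0, 0, 0, 0, 0], [0, 0, 0, 0, 0, 0, 0]]
  ]
}}

```text
clock: 12.3
position: [586.1, 12.2, 121.7]
ee_rot: [-0.596, 0.803, -0.001, 0.002]
contact_force: [0.4, -0.3, 0.2]
gripper_width: 23.4
```

Run:
```python
from h import *
p,C,s=cur();print(p,s['contact_force'],s['wrist_torque'],s['gripper_width'],Ro.from_matrix(C.T@RG).as_rotvec())
```

```text
[586.05902806  12.16308657 121.70963142] [ 0.43791039 -0.32673903  0.16059415] [0.15433968 0.13819064 0.02523559] 23.373926817377967 [-0.00302306  0.00205627  0.00053273]
```

Request:
{"name": "drive_tool", "arguments": {
  "moves": [
    [[0, 0, 0, -0.002, 0, 0, 0], [0, 0, 0, -0.002, 0, 0, 0], [0, 0, 0, -0.002, 0, 0, 0]]
  ]
}}

```text
clock: 12.6
position: [585.5, 12.2, 122.7]
ee_rot: [-0.595, 0.804, 0.0, 0.001]
contact_force: [5.2, -0.8, -15.8]
gripper_width: 23.2
```

Request:
{"name": "drive_tool", "arguments": {
  "moves": [
    [[0, 0, 0, -0.003, 0, 0, 0], [0, 0, 0, -0.003, 0, 0, 0], [0, 0, 0, -0.003, 0, 0, 0]]
  ]
}}

```text
clock: 12.9
position: [585.0, 12.2, 124.3]
ee_rot: [-0.594, 0.804, 0.002, -0.0]
contact_force: [5.8, -1.7, -17.2]
gripper_width: 23.1
```

Request:
{"name": "drive_tool", "arguments": {
  "moves": [
    [[0, 0, 0, -0.004, 0, 0, 0], [0, 0, 0, -0.004, 0, 0, 0], [0, 0, 0, -0.004, 0, 0, 0]]
  ]
}}

```text
clock: 13.2
position: [584.1, 12.1, 131.4]
ee_rot: [-0.594, 0.804, 0.004, -0.002]
contact_force: [2.8, -1.0, -8.4]
gripper_width: 23.1
```

Request:
{"name": "drive_tool", "arguments": {
  "moves": [
    [[0, 0, 0, -0.003, 0, 0, 0], [0, 0, 0, -0.003, 0, 0, 0], [0, 0, 0, -0.003, 0, 0, 0]]
  ]
}}

```text
clock: 13.5
position: [584.4, 11.8, 144.5]
ee_rot: [-0.594, 0.804, 0.003, -0.002]
contact_force: [0.5, 0.1, -3.8]
gripper_width: 22.9
```

Run:
```python
from h import *
plan([585.5,12.2,150],0,step=4)
```

```text
at [584.4  11.8 144.5] t 13.5 dist 5.6 rot [ 0.007  0.    -0.003] m 2
[[0.0, -0.0003, -0.0004, -0.0028, 0.003, 0.0, -0.001], [0.0, -0.0003, -0.0005, -0.0028, 0.003, 0.0, -0.001]]
```

Request:
{"name": "drive_tool", "arguments": {
  "moves": [
    [[0, 0, -0.001, -0.003, 0.003, 0, -0.001], [0, 0, 0, -0.002, 0.003, 0, 0], [0, 0, 0, 0, 0, 0, 0], [0, 0, 0, 0, 0, 0, 0], [0, 0, 0, 0, 0, 0, 0]]
  ]
}}

```text
clock: 14.0
position: [583.2, 11.5, 151.2]
ee_rot: [-0.594, 0.804, 0.001, -0.001]
contact_force: [-0.2, -0.0, -5.2]
gripper_width: 23.5
```

Run:
```python
from h import *
np.set_printoptions(precision=1,suppress=True)
for i in range(2):
    grab('side','side8');p,C,s=cur();print(p,s['contact_force'],s['gripper_width'],abs(s['joint_vel']).max())
grab('top','top8');crop('side8',170,350,190,325,4.4,'s8c');crop('top8',200,340,200,310,5,'t8c')
f=lambda P:((proj('side',P)[0]-170)*4.4,(proj('side',P)[1]-190)*4.4)
for L in (0,29):
  print(L,[np.round(f(np.array([584.5,11.4,112+L])+a*88*xb+b*113*yb)) for a,b in((-1,1),(-1,-1),(1,-1),(1,1))])
```

```text
[583.1  11.5 151.2] [-0.4 -1.1 -4. ] 23.2859542212141 0.003422386239440069
[583.2  11.5 151.1] [ 0.6 -0.1 -4.5] 23.283973445266426 0.0021768464994275515
0 [array([344., 297.]), array([668., 365.]), array([739., 208.]), array([437., 149.])]
29 [array([342., 263.]), array([669., 331.]), array([741., 175.]), array([435., 116.])]
```

View pics/s8c.png

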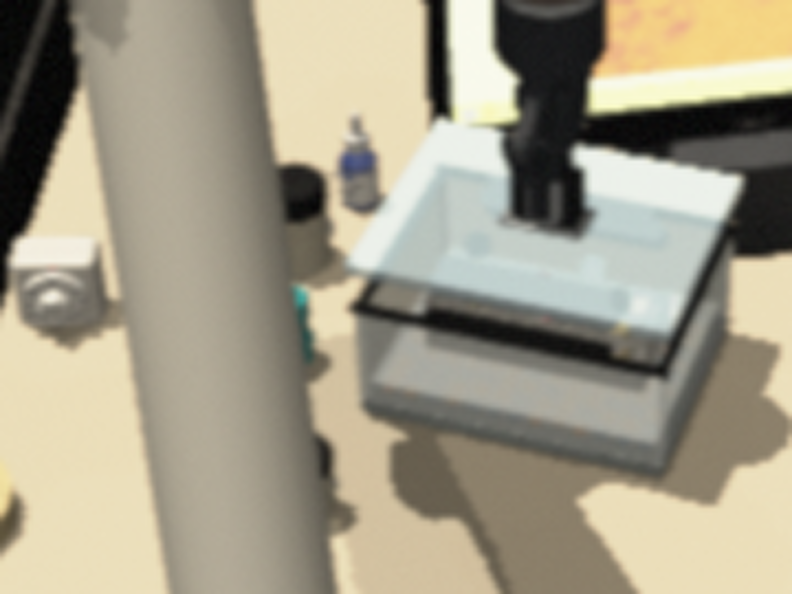

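View pics/t8c.png

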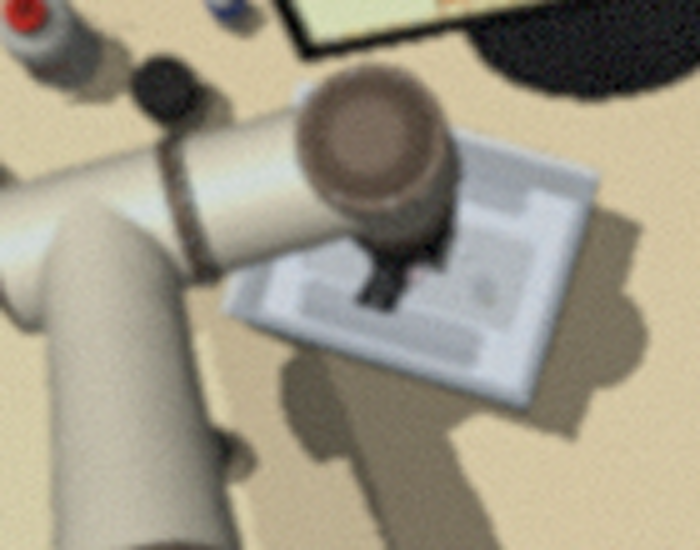

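Request:
{"name": "drive_tool", "arguments": {
  "moves": [
    [[0, -0.001, -0.002, -0.002, 0.001, 0, 0], [0, 0, -0.001, -0.001, 0, 0, 0], [0, 0, 0, 0, 0, 0, 0], [0, 0, 0, 0, 0, 0, 0], [0, 0, 0, 0, 0, 0, 0], [0, 0, 0, 0, 0, 0, 0], [0, 0, 0, 0, 0, 0, 0]]
  ]
}}

```text
clock: 14.85
position: [586.7, 11.5, 153.9]
ee_rot: [-0.594, 0.804, 0.001, -0.001]
contact_force: [1.0, 0.1, -4.4]
gripper_width: 23.5
```

Run:
```python
from h import *
np.set_printoptions(precision=2,suppress=True)
for i in range(3):
    grab('side','side9');p,C,s=cur();print(p,s['contact_force'],s['wrist_torque'],s['gripper_width'],abs(s['joint_vel']).max(),s['clock'])
print(Ro.from_matrix(C.T@RG).as_rotvec())
```

```text
[586.71  11.55 153.87] [-0.39  0.36 -4.81] [ 0.01 -0.03 -0.01] 23.080965499397433 0.0016113951767600598 14.9
[586.74  11.56 153.89] [-0.58  0.47 -4.7 ] [ 0.01 -0.    0.01] 23.343358998513033 0.0010877616452431348 14.95
[586.75  11.56 153.9 ] [ 0.9  -0.3  -4.56] [ 0.   -0.02 -0.01] 23.213269618409534 0.0014139836666457798 15.0
[ 0. -0. -0.]
```

```bash
python3 -c "
from bench import arm
print(arm.job_done())"
```

```text
the job is handed in; nothing more can be done
None
```

I handed the job in at 15 s of robot time. The canister stands on the bench and the lid is held still about 32 mm above its shut place. `job_done()` gave no verdict.

**Canister:** I took the small beige, black-topped one off the lid, leaving the turquoise one and the bigger black-topped one alone. I stood it upright on the bare worktop at about (441, 165) mm, clear of the box. I let go only after the force reading showed touchdown. The last overhead view shows it in the same place, though partly hidden by the arm.

**Lid:** I gripped the knob across its 24 mm and pulled straight up. The vertical pull read about 17 N at its peak and then fell off as the seal let go.

**Last checks:**
- **Hold:** the tool had risen 32 mm since gripping the knob, level, and was within 1 mm of its starting position sideways. The grip was steady at 23 mm.
- **Force:** about 4.7 N vertically, which fits the lid's weight alone, with sideways forces within about 1 N.
- **Lid position:** before a final 3 mm raise and recentring, the lid corners in the side view matched the expected position to within about two image pixels. I did not compare the picture again after that.
- **Bystanders:** I did not measure their positions again, but nothing looked moved in the pictures.

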